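Free the purge-gas valve and set it two turns open

TASK

Someone parked a bobbin of solder wire on the stem of the bench gas valve: slide it up off the stem and stand it flat in the middle of the shallow grey tray. Then, by the upright crank knob on the handwheel, turn the valve clockwise until it is shut against its stop, and back it off (anticlockwise) exactly two full turns. Finish while still holding the crank knob between the fingers, wheel at rest; leave the other things on the bench where they are.

Things in the scene. Friction and masses are not known exactly. Their poses are not given: they have to be found in the camera images.
- valve: Brass gas valve fixed on a 90 x 120 mm aluminium plate, pipe stubs along its y axis (170 mm overall). Origin: under the plate, on the table, on the vertical wheel axis; z up.
- valve_axis (a point): Point on the wheel's vertical axis at the top of the hub (105 mm above the table), where the parked bobbin rests. Above it the bare steel stem, 10 mm in diameter, rises 41 mm (top at 146 mm). The dark steel handwheel below has a round rim of 55 mm radius, 12 mm thick (top at 100 mm), three spokes and a hub of 36 mm diameter. The stem does not rise as the wheel turns.
- wheel (a joint): Angle of the handwheel in rad, several turns counted: 0 = shut, hard against the stop; grows anticlockwise seen from above (opening), 12.57 = two turns open; free to beyond four turns. At value a the crank knob lies at angle a from the valve's x axis, anticlockwise about z. It starts 0.38 to 1.2 turns open. It stays where it is left; turning it takes about 0.1 to 0.15 N m (2 to 3 N at the knob).
- crank: Upright black crank knob on the wheel's rim, 55 mm from the wheel axis; cylinder 20 mm in diameter, 46 mm tall, its underside (origin) 104 mm and its top 150 mm above the table. It spins freely on its own vertical pin, so it can be held without turning the hand while it goes round.
- crank_grip (a point): Point on the crank knob's own axis, 28 mm above its underside (132 mm above the table): where to hold it.
- bobbin: Grey plastic bobbin wound with bright solder wire, 52 mm in outside diameter, 34 mm tall, bore 18 mm, 85 to 170 g; parked upright over the valve's stem, resting on the hub. Origin: centre of its underside; z along its bore.
- tray: Shallow open grey plastic tray, 130 x 130 mm, walls 22 mm high and 4 mm thick, floor 4 mm thick; fixed to the table, left or right of the valve. Origin: centre of its underside, on the table.
- meter: Bystander: orange pocket multimeter lying flat, 75 x 130 x 30 mm, on the other side of the valve from the tray. Origin: centre of underside.
- jar: Bystander: small flux jar, 40 mm in diameter, 45 mm tall, on the robot's side of the valve. Origin: centre of underside.
- spare: Bystander: a second bobbin of the same size, wound with copper wire, standing on the table. Origin: centre of underside.
- board: Bystander: green circuit board, 70 x 90 mm, up to 16 mm tall. Origin: centre of underside.
- driver: Bystander: screwdriver, 170 mm long, lying beyond the valve. Origin: under it.
- carton: Bystander: flat cardboard carton, 130 x 170 x 50 mm. Origin: centre of underside.

How it is judged (in metres and radians):
On the way, in this order (a step that is already met when the one before it is completed fails the run):
1. the bobbin stands flat in the tray, let go (horizontal distance between bobbin and tray below 0.045 m and height (world z) of bobbin below 0.012 m and angle between bobbin's own z axis and vertical below 0.15 rad and linear speed of bobbin below 0.03 m/s and contact force between bobbin and the fingers below 0.1 N), for 0.2 s.
2. the valve is shut against its stop (value of joint wheel below 0.08 rad), for 0.2 s.
At the end, for the whole second after the job is handed in: Wheel at rest two full turns (12.57 rad, within 0.3) from its stop; fingers holding the crank knob (over 3 N, grasp point within 35 mm of its grip point); bobbin flat, still and let go within 45 mm of the tray's centre; no other thing moved over 30 mm (all of step 1 and value of joint wheel between 12.266 and 12.866 rad and velocity of joint wheel between -0.1 and 0.1 rad/s and contact force between crank and the fingers above 3 N and distance between the grasp point and crank_grip below 0.035 m); the arm keeps its last pose, push and grip.
It fails at once if another thing on the bench is moved by more than 30 mm (distance of any of meter, jar, spare, board, driver, carton from where it was at the start of the episode above 0.03 m).
It also fails if it takes over 72 s, if anything falls off the work surface, if the arm or the gripper's body presses on something with over 40 N, if the wrist force passes 120 N, or if a joint passes its speed limit or range.

ROBOT

A 7-joint arm with a two-finger parallel gripper is mounted at the origin on the work surface. World frame = base frame: x ahead of the robot, y to its left, z up, the work surface at z = 0. Lengths are in m, angles in degrees, forces in N, time in s.
With the tool pointing down it reaches from about 0.4 to 0.9 m from the base axis. Payload 5.5 kg.
Tool frame: the origin (TCP) lies at the very end of the fingers, on their centre line; the grasp point (between the pads) lies 19 mm behind it; z points along the fingers, y is the line along which they close (so a half turn about z gives the same grasp; the last joint's range is limited). The gripper opens to 85 mm and grips with 20 to 120 N. Pads are 22 mm wide; open, the fingers measure 114 mm over their backs; the gripper's body (76 mm by 85 mm) begins 54 mm behind the grasp point. The pads swing forward as they close: fully open they stand 13 mm farther back than shut.
Start: joints at [88.935, 28.699, -24.465, 88.831, 12.651, 65.22, -12.049], TCP at [0.181, -0.624, 0.231] pointing down, gripper open.
Joint ranges: [-164.97, 164.97], [-17.58, 116.51], [-87.97, 89.64], [11.32, 138.91], [-80.73, 260.73], [10.89, 115.49], [-147.41, 147.41]. Speed limits (degrees/s): [147.25, 147.25, 180, 180, 180, 180, 180].

INTERFACE

Orientations are given as a 3x3 rotation matrix whose columns are the frame's x, y, z axes.
In Python, from workcell import robot, vision gives the robot as it stands.
- The arm moves only by the tool play_rows, never from a script. Its argument "targets" is a list of rows, each a list of 3 entries, a list of its own where there are three numbers: the opening, from 0 (shut) to 1 (fully open), then the shift along the tool's x, y, z scaled (see below), then the turn, a rotation vector about the tool's x, y, z scaled (see below). In form: [[gripper, [dx, dy, dz], [wx, wy, wz]], ...]. A call has 1 to 12 rows; each row is the pose to reach, as a shift and turn from the pose commanded when the call began, along the tool's axes at that moment; what a row does not reach only later rows make up. The controller multiplies each number of a shift by 0.4 m and each number of a turn by 30 degrees. A row lasts 1/12 s, in which the tool goes at most 41.7 mm and 7.16 degrees, less where a joint would pass 70% of its speed; a pose out of reach is approached as far as the arm can. A call with a number of a shift or a turn outside -1 to 1 is refused whole. A call with a gripper value outside its range is refused whole. The fingers move at their own pace and stop on an object; "force" is the grip in N (left out, the last holds). Time passes only in rows, so rows that repeat a pose let the fingers close. It gives the time, the measured TCP pose, the force, the opening and the grip force at its end, in the units of the state.
- robot.get_obs(): the state, without advancing time (a new reading comes with each control period).
- vision.read_camera(name): name is "scene" or "side" or "wrist"; returns (picture, depth): 384x512x3 uint8, blue, green, red; 384x512 float32, m along the optical axis (not along the pixel's ray), 0 where there is no reading.
- vision.calibration(name): a dict with "mtx" (3x3 intrinsics, pixels), "xyz" and "attitude" of the camera in the world; the wrist camera has in their place "T_tool_cam" (4x4, takes a point from camera to tool coordinates, whose origin is the TCP and whose axes are the flange's). Camera axes: x right, y up, looking along -z (the intrinsics and any distortion apply to the point x, -y, -z); pixel columns grow to the right and rows downward; lengths in m; the calibration is good to about 2 mm. A picture is of the moment at which its call begins: read the wrist's pose just before it. calibration takes no time and is no camera call.
- robot.close_job(): hands the job in; it is judged then, once.
Trained networks look in the newest picture that a camera, given by its name, has taken for a name from the list of things; names that differ only in an ending like _2 or _b are one class to them, and where a whole thing is asked for, a point or a joint stands for the part that bears it (a point fixed in the world has none). Each returns a list of dicts, best first, with "conf" (0 to 1); they miss things now and then, are a little off and sometimes report something else, mostly with a low value. They report only what shows in the picture. A call takes as long as a camera call.
- vision.recognise(camera, query): "point" ([x, y, z] in m, in the coordinates of the camera as it stood for that picture, good to about 4 mm: the middle of the surface that is visible of it).
- vision.trace(camera, query): "pixels" (384x512 bool, what is visible of it).
The state is a dict: "t": time; "joint_positions": joint angles; "joint_vel": joint speeds; "joint_torque": joint torques, N m; "ee_pos": TCP position; "tool_rot": TCP orientation; "force": force on the tool from outside, world axes, zero at the start; "wrist_torque": the same for the moment, N m; "grip_width": finger opening in m; "grasp_force": force on a finger pad.
Only numpy, scipy, OpenCV 4.12 (cv2) and the standard library are available. Lean on these libraries where they do the work, as an engineer would, in place of code of your own. Each camera call takes 0.05 s, during which the arm holds its last target. There are 200 camera calls.

## Working session

There is one attempt and no reset: what is moved stays moved. The work goes in short steps, Python scripts to look and compute and a tool call to move; the robot and the scene stay as the last step left them, time stands still between calls to the robot, and variables do not carry over. Pictures are saved under pics/ and viewed, at most 10 in all, crops included, and the job is handed in when it is done.

Besides the shell and the picture viewer there is one more tool, called after "Request:" as name(argument=value, ...), one argument or row to a line, values as JSON. play_rows: Moves the arm, as the interface text tells. Shifts and turns lie within -1 to 1; 1 stands for 0.4 m of shift or 30 degrees of turn. Its arguments: {"type":"object","properties":{"targets":{"type":"array"},"force":{"type":"number"}},"required":["targets"]}

```bash
mkdir -p pics; cat > h.py <<'E'
from workcell import robot, vision
import numpy as np, cv2
def cam2world(name,obs=None):
    c=vision.calibration(name)
    if name=="wrist":
        T=np.eye(4);T[:3,:3]=obs["tool_rot"];T[:3,3]=obs["ee_pos"]
        return T@np.array(c["T_tool_cam"])
    T=np.eye(4);a=np.array(c["attitude"])
    T[:3,:3]=a;T[:3,3]=c["xyz"];return T
def cloud(name,depth,obs=None):
    K=np.array(vision.calibration(name)["mtx"]);T=cam2world(name,obs)
    v,u=np.mgrid[:depth.shape[0],:depth.shape[1]]
    P=np.stack([(u-K[0,2])/K[0,0]*depth,-(v-K[1,2])/K[1,1]*depth,-depth],-1)
    return P@T[:3,:3].T+T[:3,3]
E
python3 - <<'E'
from h import *
np.set_printoptions(precision=4,suppress=True)
o=robot.get_obs();print(o)
ims=[]
for n in ("scene","side","wrist"):
    print(n,vision.calibration(n))
    o=robot.get_obs();im,d=vision.read_camera(n);ims.append(im);W=cloud(n,d,o);T=cam2world(n,o)
    if n=="wrist":continue
    for q in ("bobbin","tray","valve","crank","meter","jar","spare","board","driver","carton"):
        r=vision.recognise(n,q)[:2]
        print(n,q,[(np.round(T[:3,:3]@np.array(x["point"])+T[:3,3],3),round(x["conf"],2)) for x in r])
    np.save(n+".npy",W)
cv2.imwrite("pics/a.png",cv2.resize(np.hstack(ims[:2]),(800,300),interpolation=cv2.INTER_AREA))
cv2.imwrite("pics/s.png",ims[0])
E
```

```text
{'t': 0.0, 'joint_positions': array([ 88.9336,  28.7548, -24.4501,  88.8909,  12.6506,  65.2203,
       -12.0508]), 'joint_vel': array([-0.0424,  0.0557,  0.0127, -0.0237,  0.0135, -0.1223, -0.0148]), 'joint_torque': array([ -0.0002, -56.9521,  -5.8164, -28.0941,   0.0106,   0.0118,
         0.    ]), 'ee_pos': array([ 0.1805, -0.6237,  0.2302]), 'tool_rot': array([[ 0.9606,  0.2781, -0.0005],
       [ 0.2781, -0.9606,  0.0019],
       [ 0.    , -0.002 , -1.    ]]), 'force': array([-0.0286,  0.1003,  0.7049]), 'wrist_torque': array([ 0.0174, -0.0322,  0.024 ]), 'grasp_force': 0.0, 'grip_width': 0.08547173237553778}
scene {'mtx': array([[366.5453,   0.    , 258.5751],
       [  0.    , 366.5453, 195.8408],
       [  0.    ,   0.    ,   1.    ]]), 'xyz': array([1.1639, 0.3552, 0.8992]), 'attitude': array([[-0.5065, -0.6663,  0.5473],
       [ 0.8622, -0.3987,  0.3124],
       [ 0.0101,  0.6301,  0.7764]])}
scene bobbin [(array([0.561, 0.012, 0.137]), 0.83), (array([ 0.83 , -0.036,  0.026]), 0.16)]
scene tray [(array([ 0.424, -0.326,  0.006]), 0.73)]
scene valve [(array([0.564, 0.018, 0
[... 989 characters left out ...]
y([0.454, 0.288, 0.033]), 0.91)]
side jar [(array([ 0.406, -0.029,  0.039]), 0.64)]
side spare [(array([0.677, 0.257, 0.026]), 0.78), (array([ 0.55 , -0.031,  0.05 ]), 0.43)]
side board [(array([ 0.686, -0.277,  0.004]), 0.56)]
side driver [(array([ 0.823, -0.05 ,  0.02 ]), 0.82)]
side carton [(array([0.65 , 0.382, 0.045]), 0.8), (array([ 0.405, -0.03 ,  0.038]), 0.4)]
wrist {'mtx': array([[308.6367,   0.    , 248.8227],
       [  0.    , 308.6367, 185.4352],
       [  0.    ,   0.    ,   1.    ]]), 'T_tool_cam': array([[-0.0029,  0.954 ,  0.2996,  0.0762],
       [ 1.    ,  0.0026,  0.0017,  0.0004],
       [ 0.0008,  0.2996, -0.9541, -0.1427],
       [ 0.    ,  0.    ,  0.    ,  1.    ]])}
```

```bash
python3 - <<'E'
from h import *
A=np.load("scene.npy").reshape(-1,3);B=np.load("side.npy").reshape(-1,3)
for nm,P in (("scene",A),("side",B),("both",np.vstack([A,B]))):
    def sel(c,r,z0,z1):
        m=(np.hypot(P[:,0]-c[0],P[:,1]-c[1])<r)&(P[:,2]>z0)&(P[:,2]<z1);return P[m]
    b=sel((.555,.0),.045,.133,.1425);
    # fit circle R=26 on top: enclosing circle
    cc,R=cv2.minEnclosingCircle(b[:,:2].astype(np.float32));print(nm,"bobbin",cc,R,len(b),np.percentile(sel((.555,0),.04,.11,.16)[:,2],[50,95]))
    k=sel((.59,-.037),.022,.145,.156);
    if len(k):print("crank",cv2.minEnclosingCircle(k[:,:2].astype(np.float32)),k.mean(0),len(k))
    t=P[(abs(P[:,0]-.425)<.12)&(abs(P[:,1]+.31)<.12)&(P[:,2]>.015)&(P[:,2]<.027)]
    print("tray",cv2.minAreaRect(t[:,:2].astype(np.float32)),len(t))
    p=sel((.56,0),.09,.004,.016);print("plate",cv2.minAreaRect(p[:,:2].astype(np.float32)),len(p))
E
```

```text
scene bobbin (0.558499276638031, -0.0043947212398052216) 0.03845123574137688 157 [0.13998436 0.14470223]
crank ((0.5889256596565247, -0.03225283324718475), 0.010450255125761032) [ 0.59072663 -0.03007637  0.15042898] 35
tray ((0.4251713752746582, -0.32519248127937317), (0.13569054007530212, 0.13363336026668549), 86.84878540039062) 295
plate ((0.5631754994392395, 0.0015345141291618347), (0.17243385314941406, 0.17170634865760803), 77.8526382446289) 610
side bobbin (0.5551950931549072, -0.0065633635967969894) 0.03746310621500015 299 [0.13766818 0.14045257]
crank ((0.5886067748069763, -0.03236587718129158), 0.01030403096228838) [ 0.58885869 -0.03455936  0.14839968] 49
tray ((0.4277454614639282, -0.29497480392456055), (0.0656365305185318, 0.13018180429935455), 85.66463470458984) 445
plate ((0.548517644405365, 0.0034963786602020264), (0.08980737626552582, 0.11967470496892929), 3.3132476806640625) 648
both bobbin (0.558499276638031, -0.0043947212398052216) 0.03845123574137688 456 [0.13798242 0.14345388]
crank ((0.5887339115142822, -0.032096344977617264), 0.010549555532634258) [ 0.589637   -0.03269145  0.14924522] 84
tray ((0.4251713752746582, -0.32519248127937317), (0.13569054007530212, 0.13363336026668549), 86.84878540039062) 740
plate ((0.5631754994392395, 0.0015345141291618347), (0.17243385314941406, 0.17170634865760803), 77.8526382446289) 1258
```

View pics/a.png

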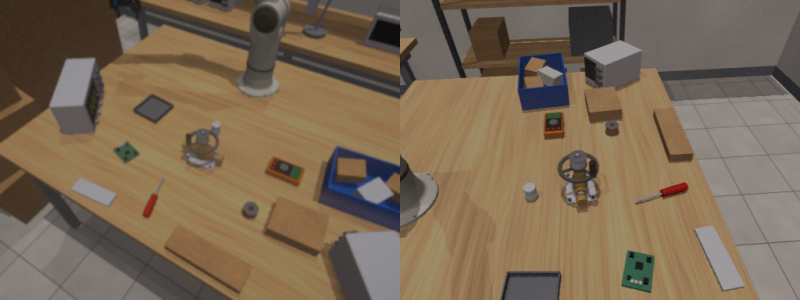

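Side view (right half) shows the valve at about (578,180) with the bobbin on its stem and the black knob at about (597,170). The tray is at (530,290), the jar at (530,190). Plate, knob and bobbin agree on an axis of about (0.5485, 0.0035), with the knob at −42° world.

```bash
cat >> h.py <<'E'
def plan(*wps):
    """wps: (x,y,z,yaw of tool y deg); shift/turn units from current pose"""
    o=robot.get_obs();R=o["tool_rot"];p=o["ee_pos"]
    from scipy.spatial.transform import Rotation as Q
    print("t",round(o["t"],2),"p",np.round(p,4),"yaw_y",round(np.degrees(np.arctan2(R[1,1],R[0,1])),2),"F",np.round(o["force"],1),"w",round(o["grip_width"],4),"gf",round(o["grasp_force"],1))
    for x,y,z,a in wps:
        a=np.radians(a);c,s=np.cos(a),np.sin(a)
        G=np.array([[-s,c,0],[c,s,0],[0,0,-1.]])
        print(np.round(R.T@(np.array([x,y,z])-p)/.4,3).tolist(),np.round(Q.from_matrix(R.T@G).as_rotvec(degrees=True)/30,3).tolist())
E
python3 - <<'E'
from h import *
plan((.34,-.42,.26,-44),(.45,-.25,.26,-30))
E
```

```text
t 1.15 p [ 0.1808 -0.6243  0.2313] yaw_y -73.85 F [ 1.  -0.3 -0.2] w 0.0852 gf 0.0
[0.524, -0.38, -0.072] [0.0, -0.0, -0.995]
[0.907, -0.712, -0.072] [0.0, 0.0, -1.462]
```

Request:
play_rows(
  targets=[
    [0.85,[0.1,-0.07,-0.04],[0,0,-0.2]],
    [0.85,[0.2,-0.15,-0.07],[0,0,-0.4]],
    [0.85,[0.3,-0.22,-0.07],[0,0,-0.6]],
    [0.85,[0.4,-0.3,-0.07],[0,0,-0.8]],
    [0.85,[0.52,-0.38,-0.07],[0,0,-1]],
    [0.85,[0.6,-0.46,-0.07],[0,0,-1]],
    [0.85,[0.7,-0.54,-0.07],[0,0,-1]],
    [0.85,[0.8,-0.62,-0.07],[0,0,-1]],
    [0.85,[0.9,-0.71,-0.07],[0,0,-1]],
    [0.85,[0.9,-0.71,-0.07],[0,0,-1]],
  ],
)

```text
t: 1.98
ee_pos: [0.4232, -0.2877, 0.2597]
tool_rot: [[0.693, 0.721, 0.0], [0.721, -0.693, -0.001], [-0.0, 0.001, -1.0]]
force: [1.5, 0.6, -0.6]
grip_width: 0.0731
grasp_force: 0.0
```

```bash
python3 - <<'E'
from h import *
plan((.549,.0035,.26,-15),(.549,0.0035,.26,30))
E
```

```text
t 1.98 p [ 0.4232 -0.2877  0.2597] yaw_y -43.87 F [ 1.5  0.6 -0.6] w 0.0731 gf 0.0
[0.743, -0.278, -0.001] [0.002, 0.001, -0.962]
[0.743, -0.278, -0.001] [0.001, 0.002, -2.462]
```

Request:
play_rows(
  targets=[
    [0.85,[0.08,-0.03,0],[0,0,-0.2]],
    [0.85,[0.16,-0.06,0],[0,0,-0.4]],
    [0.85,[0.24,-0.09,0],[0,0,-0.6]],
    [0.85,[0.34,-0.12,0],[0,0,-0.8]],
    [0.85,[0.43,-0.16,0],[0,0,-1]],
    [0.85,[0.53,-0.2,0],[0,0,-1]],
    [0.85,[0.6,-0.24,0],[0,0,-1]],
    [0.85,[0.63,-0.25,0],[0,0,-1]],
    [0.85,[0.63,-0.25,0],[0,0,-1]],
  ],
)

```text
t: 2.73
ee_pos: [0.5259, -0.0333, 0.2599]
tool_rot: [[0.232, 0.973, 0.002], [0.973, -0.232, 0.002], [0.002, 0.001, -1.0]]
force: [-0.1, 0.1, -0.8]
grip_width: 0.0728
grasp_force: 0.0
```

Request:
play_rows(
  targets=[
    [0.85,[0,0,0],[0,0,-0.2]],
    [0.85,[0,0,0],[0,0,-0.4]],
    [0.85,[0,0,0],[0,0,-0.6]],
    [0.85,[0,0,0],[0,0,-0.8]],
    [0.85,[0,0,0],[0,0,-1]],
    [0.85,[0,0,0],[0,0,-1]],
  ],
)

```text
t: 3.23
ee_pos: [0.5245, -0.0401, 0.259]
tool_rot: [[-0.28, 0.96, -0.001], [0.96, 0.28, -0.001], [-0.0, -0.001, -1.0]]
force: [0.2, 0.1, 0.3]
grip_width: 0.0728
grasp_force: 0.0
```

Request:
play_rows(
  targets=[
    [0.85,[0,0,0],[0,0,-0.2]],
    [0.85,[0,0,0],[0,0,-0.4]],
    [0.85,[0,0,0],[0,0,-0.5]],
    [0.85,[0,0,0],[0,0,-0.5]],
    [0.85,[0,0,0],[0,0,-0.5]],
    [0.85,[0,0,0],[0,0,-0.5]],
  ],
)

```text
t: 3.73
ee_pos: [0.5248, -0.039, 0.2593]
tool_rot: [[-0.514, 0.858, -0.0], [0.858, 0.514, -0.0], [-0.0, -0.0, -1.0]]
force: [-0.5, -0.5, 0.7]
grip_width: 0.0725
grasp_force: 0.0
```

```bash
python3 - <<'E'
from h import *
plan((.549,.0035,.18,30))
o=robot.get_obs();im,d=vision.read_camera("wrist");cv2.imwrite("pics/w1.png",im)
print(o["joint_positions"])
W=cloud("wrist",d,o)
for q in ("bobbin","crank"):
    r=vision.trace("wrist",q)[:1]
    for x in r:
        P=W[x["pixels"]&(d>0)];zt=np.percentile(P[:,2],90);T=P[P[:,2]>zt-.006]
        print(q,x["conf"],len(P),zt,cv2.minEnclosingCircle(T[:,:2].astype(np.float32)))
        print(cv2.minEnclosingCircle(P[:,:2].astype(np.float32)))
E
```

```text
t 3.73 p [ 0.5248 -0.039   0.2593] yaw_y 30.92 F [-0.5 -0.5  0.7] w 0.0725 gf 0.0
[0.06, 0.107, 0.198] [-0.0, 0.001, 0.031]
[ 51.30862665  23.44016878 -62.63285362 103.99009667  22.68221759
  66.47976055  12.18644034]
bobbin 0.82 2792 0.13986522296429957 ((0.5484768748283386, 0.0025528003461658955), 0.02603047341108322)
((0.5712260007858276, -0.006388877518475056), 0.05026774853467941)
crank 0.93 622 0.15039061967302683 ((0.5866932272911072, -0.03257187083363533), 0.009556983597576618)
((0.607006311416626, -0.05175027996301651), 0.036662377417087555)
```

View pics/w1.png

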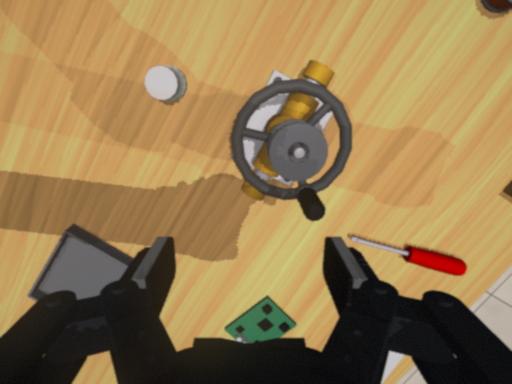

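The wrist view shows the bobbin at (299,150) on the wheel, the knob at (312,205) and the jar at (163,84). The fingers (left and right) will straddle the bobbin clear of the knob. Now moving over it and down.

Request:
play_rows(
  targets=[
    [0.85,[0.03,0.05,0],[0,0,0]],
    [0.85,[0.06,0.105,0],[0,0,0]],
    [0.85,[0.06,0.105,0.06],[0,0,0]],
    [0.85,[0.06,0.105,0.12],[0,0,0]],
    [0.85,[0.06,0.105,0.18],[0,0,0]],
    [0.85,[0.06,0.105,0.2],[0,0,0]],
    [0.85,[0.06,0.105,0.2],[0,0,0]],
    [0.85,[0.06,0.105,0.2],[0,0,0]],
  ],
)

```text
t: 4.55
ee_pos: [0.5486, 0.0041, 0.1797]
tool_rot: [[-0.517, 0.856, -0.0], [0.856, 0.517, 0.0], [0.0, 0.0, -1.0]]
force: [-0.4, -0.4, -0.2]
grip_width: 0.0724
grasp_force: 0.0
```

```bash
python3 - <<'E'
from h import *
plan((.5485,.0028,.113,30.9))
E
```

```text
t 4.55 p [0.5486 0.0041 0.1797] yaw_y 31.13 F [-0.4 -0.4 -0.2] w 0.0724 gf 0.0
[-0.003, -0.002, 0.167] [0.0, -0.001, 0.008]
```

Request:
play_rows(
  force=35,
  targets=[
    [0.85,[-0.003,-0.002,0.05],[0,0,0]],
    [0.85,[-0.003,-0.002,0.1],[0,0,0]],
    [0.85,[-0.003,-0.002,0.15],[0,0,0]],
    [0.85,[-0.003,-0.002,0.167],[0,0,0]],
    [0.85,[-0.003,-0.002,0.167],[0,0,0]],
    [0.85,[-0.003,-0.002,0.167],[0,0,0]],
    [0.4,[-0.003,-0.002,0.167],[0,0,0]],
    [0.4,[-0.003,-0.002,0.167],[0,0,0]],
    [0.4,[-0.003,-0.002,0.167],[0,0,0]],
    [0.4,[-0.003,-0.002,0.167],[0,0,0]],
    [0.4,[-0.003,-0.002,0.167],[0,0,0]],
  ],
)

```text
t: 5.47
ee_pos: [0.5496, 0.0026, 0.1144]
tool_rot: [[-0.517, 0.856, 0.003], [0.856, 0.517, -0.0], [-0.002, 0.002, -1.0]]
force: [-1.1, -0.2, 5.2]
grip_width: 0.0501
grasp_force: 35.8
```

Request:
play_rows(
  targets=[
    [0.4,[0,0,-0.02],[0,0,0]],
    [0.4,[0,0,-0.05],[0,0,0]],
    [0.4,[0,0,-0.08],[0,0,0]],
    [0.4,[0,0,-0.12],[0,0,0]],
    [0.4,[0,0,-0.16],[0,0,0]],
    [0.4,[0,0,-0.2],[0,0,0]],
    [0.4,[0,0,-0.22],[0,0,0]],
    [0.4,[0,0,-0.22],[0,0,0]],
    [0.4,[0,0,-0.22],[0,0,0]],
  ],
)

```text
t: 6.22
ee_pos: [0.5486, 0.0022, 0.2011]
tool_rot: [[-0.517, 0.856, 0.001], [0.856, 0.517, -0.001], [-0.001, 0.001, -1.0]]
force: [-0.3, -0.3, -1.2]
grip_width: 0.0503
grasp_force: 36.9
```

```bash
python3 - <<'E'
from h import *
o=robot.get_obs();im,d=vision.read_camera("wrist");cv2.imwrite("pics/w2.png",im)
W=cloud("wrist",d,o)
for x in vision.trace("wrist","tray")[:1]:
    P=W[x["pixels"]&(d>0)];P=P[P[:,2]>.016];print(x["conf"],cv2.minAreaRect(P[:,:2].astype(np.float32)))
plan((.427,-.325,.2,30))
E
```

```text
0.86 ((0.429836243391037, -0.20269834995269775), (0.38020411133766174, 0.12648896872997284), 86.76789855957031)
t 6.32 p [0.5477 0.0021 0.1998] yaw_y 31.13 F [-0.7  0.6 -1.1] w 0.0504 gf 36.9
[-0.544, -0.681, 0.0] [-0.002, -0.001, 0.038]
```

View pics/w2.png

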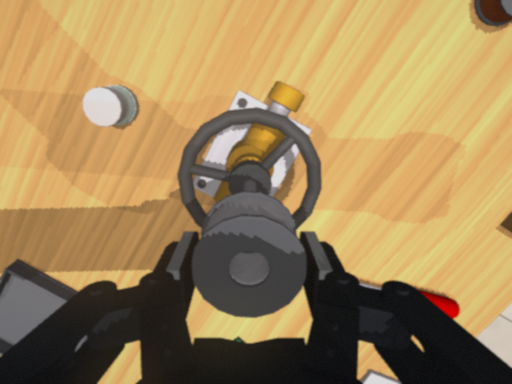

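The bobbin is held between the fingers at (250,262), clear of the stem; the tray is at lower left (30,300). Carrying it to the tray.

Request:
play_rows(
  targets=[
    [0.4,[-0.03,-0.04,0],[0,0,0.1]],
    [0.4,[-0.08,-0.1,0],[0,0,0.25]],
    [0.4,[-0.13,-0.165,0],[0,0,0.4]],
    [0.4,[-0.19,-0.24,0],[0,0,0.55]],
    [0.4,[-0.25,-0.31,0],[0,0,0.7]],
    [0.4,[-0.31,-0.39,0],[0,0,0.85]],
    [0.4,[-0.37,-0.46,0],[0,0,1]],
    [0.4,[-0.43,-0.54,0],[0,0,1]],
    [0.4,[-0.48,-0.6,0],[0,0,1]],
    [0.4,[-0.53,-0.66,0],[0,0,1]],
    [0.4,[-0.544,-0.681,0],[0,0,1]],
    [0.4,[-0.544,-0.681,0],[0,0,1]],
  ],
)

```text
t: 7.32
ee_pos: [0.4251, -0.3281, 0.199]
tool_rot: [[-0.013, 1.0, -0.002], [1.0, 0.013, 0.001], [0.001, -0.002, -1.0]]
force: [0.5, 0.8, -1.5]
grip_width: 0.0506
grasp_force: 37.0
```

Request:
play_rows(
  targets=[
    [0.4,[0,0,0],[0,0,0]],
    [0.4,[0,0,0.06],[0,0,0]],
    [0.4,[0,0,0.12],[0,0,0]],
    [0.4,[0,0,0.18],[0,0,0]],
    [0.4,[0,0,0.25],[0,0,0]],
    [0.4,[0,0,0.32],[0,0,0]],
    [0.4,[0,0,0.38],[0,0,0]],
    [0.4,[0,0,0.4],[0,0,0]],
    [0.4,[0,0,0.4],[0,0,0]],
    [0.4,[0,0,0.4],[0,0,0]],
  ],
)

```text
t: 8.15
ee_pos: [0.4289, -0.3232, 0.0409]
tool_rot: [[-0.022, 1.0, 0.001], [1.0, 0.022, 0.001], [0.001, 0.001, -1.0]]
force: [0.8, -0.5, -0.7]
grip_width: 0.0503
grasp_force: 36.9
```

```bash
python3 - <<'E'
from h import *
plan((.427,-.325,.014,0))
P=np.vstack([np.load("scene.npy").reshape(-1,3),np.load("side.npy").reshape(-1,3)])
E
```

```text
t 8.15 p [ 0.4289 -0.3232  0.0409] yaw_y 1.28 F [ 0.8 -0.5 -0.7] w 0.0503 gf 36.9
[-0.005, -0.005, 0.067] [0.001, -0.002, 0.043]
```

Request:
play_rows(
  targets=[
    [0.4,[0,0,0.03],[0,0,0]],
    [0.4,[0,0,0.05],[0,0,0]],
    [0.4,[0,0,0.062],[0,0,0]],
    [0.4,[0,0,0.066],[0,0,0]],
    [0.4,[0,0,0.066],[0,0,0]],
    [0.4,[0,0,0.066],[0,0,0]],
  ],
)

```text
t: 8.65
ee_pos: [0.4279, -0.3248, 0.0142]
tool_rot: [[-0.02, 1.0, 0.0], [1.0, 0.02, -0.0], [-0.0, 0.0, -1.0]]
force: [-0.4, -0.3, -1.0]
grip_width: 0.0504
grasp_force: 37.0
```

Request:
play_rows(
  targets=[
    [0.8,[0,0,0],[0,0,0]],
    [0.8,[0,0,0],[0,0,0]],
    [0.8,[0,0,0],[0,0,0]],
    [0.8,[0,0,0],[0,0,0]],
    [0.8,[0,0,-0.06],[0,0,0]],
    [0.8,[0,0,-0.14],[0,0,0]],
    [0.8,[0,0,-0.22],[0,0,0]],
    [0.8,[0,0,-0.3],[0,0,0]],
    [0.8,[0,0,-0.38],[0,0,0]],
    [0.8,[0,0,-0.46],[0,0,0]],
    [0.8,[0,0,-0.46],[0,0,0]],
    [0.8,[0,0,-0.46],[0,0,0]],
  ],
)

```text
t: 9.65
ee_pos: [0.4289, -0.3256, 0.2001]
tool_rot: [[-0.02, 1.0, 0.003], [1.0, 0.02, -0.004], [-0.004, 0.003, -1.0]]
force: [-1.1, -0.7, -1.0]
grip_width: 0.0683
grasp_force: 0.0
```

```bash
python3 - <<'E'
from h import *
o=robot.get_obs();im,d=vision.read_camera("wrist");cv2.imwrite("pics/w3.png",im)
W=cloud("wrist",d,o)
for x in vision.trace("wrist","bobbin")[:1]:
    P=W[x["pixels"]&(d>0)];zt=np.percentile(P[:,2],90);T=P[P[:,2]>zt-.005]
    print(x["conf"],zt,cv2.minEnclosingCircle(T[:,:2].astype(np.float32)))
P=W.reshape(-1,3);P=P[(d.ravel()>0)&(abs(P[:,0]-.427)<.1)&(abs(P[:,1]+.325)<.1)&(P[:,2]>.018)&(P[:,2]<.026)]
print(cv2.minAreaRect(P[:,:2].astype(np.float32)))
# knob candidates: valve axis (.5485,.0028), crank angle -42
plan((.589,-.034,.2,30),)
E
```

```text
0.86 0.03882131208753572 ((0.42701268196105957, -0.32355910539627075), 0.02571753039956093)
((0.42396992444992065, -0.3279223144054413), (0.13024182617664337, 0.1301719844341278), 85.49111938476562)
t 9.75 p [ 0.427  -0.3246  0.1974] yaw_y 1.13 F [-0.5 -0.2 -0.7] w 0.0682 gf 0.0
[0.718, 0.419, -0.007] [-0.002, -0.001, -0.962]
```

View pics/w3.png

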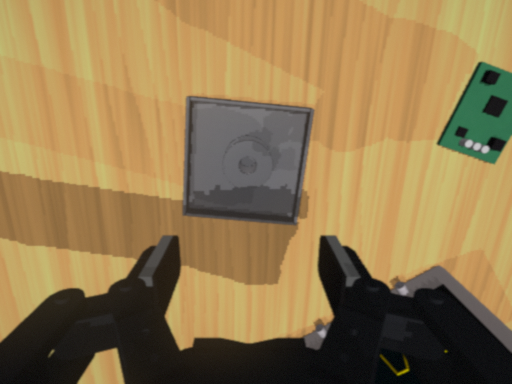

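The bobbin stands flat in the tray at (248,162), within 5 mm of its centre. Now heading to the knob.

Request:
play_rows(
  targets=[
    [0.6,[0.06,0.02,-0.05],[0,0,-0.15]],
    [0.6,[0.14,0.05,-0.1],[0,0,-0.3]],
    [0.6,[0.22,0.09,-0.15],[0,0,-0.5]],
    [0.6,[0.3,0.12,-0.155],[0,0,-0.7]],
    [0.6,[0.38,0.15,-0.155],[0,0,-0.85]],
    [0.6,[0.46,0.18,-0.155],[0,0,-1]],
    [0.6,[0.55,0.22,-0.155],[0,0,-1]],
    [0.6,[0.64,0.25,-0.155],[0,0,-1]],
    [0.6,[0.72,0.285,-0.155],[0,0,-1]],
    [0.6,[0.72,0.285,-0.155],[0,0,-1]],
    [0.6,[0.72,0.285,-0.155],[0,0,-1]],
    [0.6,[0.72,0.285,-0.155],[0,0,-1]],
  ],
)

```text
t: 10.75
ee_pos: [0.5351, -0.0346, 0.2585]
tool_rot: [[-0.518, 0.855, -0.003], [0.855, 0.518, 0.0], [0.002, -0.002, -1.0]]
force: [0.9, -0.6, 0.6]
grip_width: 0.0511
grasp_force: 0.0
```

```bash
python3 - <<'E'
from h import *
from scipy.optimize import least_squares
o=robot.get_obs();im,d=vision.read_camera("wrist");cv2.imwrite("pics/w4.png",im)
W=cloud("wrist",d,o).reshape(-1,3)
r=np.hypot(W[:,0]-.5485,W[:,1]-.003);ok=d.ravel()>0
rim=W[ok&(r>.046)&(r<.064)&(W[:,2]>.09)&(W[:,2]<.1015)]
f=least_squares(lambda q:np.hypot(rim[:,0]-q[0],rim[:,1]-q[1])-q[2],[.5485,.003,.055],loss="soft_l1",f_scale=.003)
print("rim",len(rim),f.x)
st=W[ok&(r<.015)&(W[:,2]>.141)];print("stem",len(st),st.mean(0),cv2.minEnclosingCircle(st[:,:2].astype(np.float32)))
k=W[ok&(r>.035)&(r<.075)&(W[:,2]>.147)&(W[:,2]<.154)];kc=cv2.minEnclosingCircle(k[:,:2].astype(np.float32));print("knob",len(k),kc)
p=W[ok&(r<.09)&(W[:,2]>.004)&(W[:,2]<.016)];print(cv2.minAreaRect(p[:,:2].astype(np.float32)))
plan((*kc[0],.2,30),(*kc[0],.114,30))
E
```

```text
rim 4050 [0.54668027 0.00409857 0.05357291]
stem 3992 [ 0.54930131 -0.00836954  0.32071701] ((0.5496156215667725, -0.002756447298452258), 0.01189577579498291)
knob 295 ((0.5880182385444641, -0.03321090340614319), 0.009351478889584541)
((0.5476648807525635, 0.0036349408328533173), (0.08994493633508682, 0.11993992328643799), 3.2074992656707764)
t 10.8 p [ 0.5351 -0.0356  0.2587] yaw_y 31.09 F [ 0.2 -0.6 -0.7] w 0.0513 gf 0.0
[-0.063, 0.117, 0.146] [-0.004, -0.002, 0.036]
[-0.064, 0.117, 0.361] [-0.004, -0.002, 0.036]
```

View pics/w4.png

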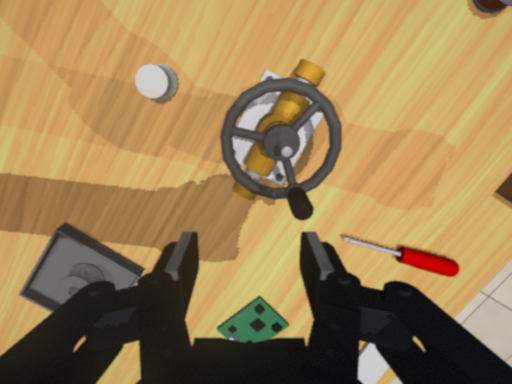

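The knob is at (300,203) in the picture, the stem at (285,150) and the bobbin visible in the tray at (85,278). Descending on the knob.

Request:
play_rows(
  force=60,
  targets=[
    [0.55,[-0.03,0.06,0.03],[0,0,0]],
    [0.55,[-0.064,0.117,0.08],[0,0,0]],
    [0.55,[-0.064,0.117,0.13],[0,0,0]],
    [0.55,[-0.064,0.117,0.2],[0,0,0]],
    [0.55,[-0.064,0.117,0.27],[0,0,0]],
    [0.55,[-0.064,0.117,0.33],[0,0,0]],
    [0.55,[-0.064,0.117,0.361],[0,0,0]],
    [0.55,[-0.064,0.117,0.361],[0,0,0]],
    [0.55,[-0.064,0.117,0.361],[0,0,0]],
  ],
)

```text
t: 11.55
ee_pos: [0.5889, -0.0333, 0.1155]
tool_rot: [[-0.516, 0.857, -0.001], [0.857, 0.516, 0.0], [0.001, -0.001, -1.0]]
force: [0.6, -0.6, 0.3]
grip_width: 0.0465
grasp_force: 0.0
```

Request:
play_rows(
  targets=[
    [0,[0,0,0],[0,0,0]],
    [0,[0,0,0],[0,0,0]],
    [0,[0,0,0],[0,0,0]],
    [0,[0,0,0],[0,0,0]],
    [0,[0,0,0],[0,0,0]],
    [0,[0,0,0],[0,0,0]],
  ],
)

```text
t: 12.05
ee_pos: [0.5904, -0.0323, 0.1176]
tool_rot: [[-0.517, 0.856, 0.003], [0.856, 0.517, -0.001], [-0.002, 0.002, -1.0]]
force: [-1.8, -0.6, 6.2]
grip_width: 0.0185
grasp_force: 58.6
```

```bash
cat >> h.py <<'E'
def arc(a0,a1,n=12,c=(.5477,.0037),r=.055,z=None):
    """world angles deg of knob; shift units from the current pose"""
    o=robot.get_obs();R=o["tool_rot"];p=o["ee_pos"].copy()
    v=p[:2]-np.array(c);print("t",round(o["t"],2),"p",np.round(p,4),"r",round(np.hypot(*v),4),"ang",round(np.degrees(np.arctan2(v[1],v[0])),1),"F",np.round(o["force"],1),"gf",round(o["grasp_force"],1),"w",round(o["grip_width"],4),"J",np.round(o["joint_positions"]))
    for a in np.radians(np.linspace(a0,a1,n+1)[1:]):
        q=np.array([c[0]+r*np.cos(a),c[1]+r*np.sin(a),z or p[2]])
        print([round(float(x),3) for x in (R.T@(q-p)/.4)[:2]],round(np.degrees(a)))
E
python3 - <<'E'
from h import *
arc(-42.5,-102.5,6)
E
```

```text
t 12.05 p [ 0.5904 -0.0323  0.1176] r 0.0558 ang -40.2 F [-1.8 -0.6  6.2] gf 58.6 w 0.0185 J [ 38.  39. -52. 102.  36.  57.   3.]
[-0.005, -0.03] -53
[-0.005, -0.053] -63
[-0.001, -0.077] -72
[0.006, -0.1] -82
[0.018, -0.121] -92
[0.033, -0.14] -102
```

```bash
cat >> h.py <<'E'
def rel(angs,a0,yaw=31.1):
    f=lambda a:np.array([np.cos(np.radians(a-yaw-90)),np.cos(np.radians(a-yaw))])*.055/.4
    print(a0,[[round(float(x),3) for x in f(a)-f(a0)] for a in angs])
E
python3 - <<'E'
from h import *
rel(np.r_[-45,-50,-57,-66:-142:-10,-142.5,-142.5],-42.5)
E
```

```text
-42.5 [[-0.002, -0.006], [-0.004, -0.018], [-0.006, -0.034], [-0.005, -0.056], [0.0, -0.079], [0.01, -0.101], [0.022, -0.122], [0.038, -0.14], [0.057, -0.154], [0.078, -0.165], [0.101, -0.173], [0.117, -0.175], [0.117, -0.175]]
```

Request:
play_rows(
  targets=[
    [0,[-0.002,-0.006,0],[0,0,0]],
    [0,[-0.004,-0.018,0],[0,0,0]],
    [0,[-0.006,-0.034,0],[0,0,0]],
    [0,[-0.005,-0.056,0],[0,0,0]],
    [0,[0,-0.079,0],[0,0,0]],
    [0,[0.01,-0.101,0],[0,0,0]],
    [0,[0.022,-0.122,0],[0,0,0]],
    [0,[0.038,-0.14,0],[0,0,0]],
    [0,[0.057,-0.154,0],[0,0,0]],
    [0,[0.078,-0.165,0],[0,0,0]],
    [0,[0.101,-0.173,0],[0,0,0]],
    [0,[0.117,-0.175,0],[0,0,0]],
  ],
)

```text
t: 13.05
ee_pos: [0.5055, -0.0304, 0.1174]
tool_rot: [[-0.516, 0.857, 0.002], [0.857, 0.516, -0.004], [-0.005, -0.001, -1.0]]
force: [-2.5, -6.0, 16.2]
grip_width: 0.0185
grasp_force: 60.1
```

```bash
python3 - <<'E'
from h import *
arc(0,0,1)
rel(np.linspace(-142.5,-262.5,13)[1:],-142.5)
rel(np.r_[np.linspace(-262.5,-352.5,10)[1:],-357],-262.5)
E
```

```text
t 13.05 p [ 0.5055 -0.0304  0.1174] r 0.0542 ang -141.1 F [-2.5 -6.  16.2] gf 60.1 w 0.0185 J [ 44.  32. -55. 114.  34.  51.   2.]
[-0.052, 0.252] 0
-142.5 [[0.024, -0.001], [0.048, 0.003], [0.07, 0.011], [0.091, 0.022], [0.11, 0.037], [0.126, 0.055], [0.138, 0.076], [0.147, 0.098], [0.152, 0.121], [0.153, 0.145], [0.149, 0.169], [0.141, 0.192]]
-262.5 [[-0.011, 0.021], [-0.026, 0.04], [-0.044, 0.056], [-0.065, 0.068], [-0.087, 0.077], [-0.111, 0.082], [-0.135, 0.082], [-0.158, 0.079], [-0.181, 0.071], [-0.191, 0.066]]
```

Request:
play_rows(
  targets=[
    [0,[0.024,-0.001,-0.003],[0,0,0]],
    [0,[0.048,0.003,-0.006],[0,0,0]],
    [0,[0.07,0.011,-0.006],[0,0,0]],
    [0,[0.091,0.022,-0.006],[0,0,0]],
    [0,[0.11,0.037,-0.006],[0,0,0]],
    [0,[0.126,0.055,-0.006],[0,0,0]],
    [0,[0.138,0.076,-0.006],[0,0,0]],
    [0,[0.147,0.098,-0.006],[0,0,0]],
    [0,[0.152,0.121,-0.006],[0,0,0]],
    [0,[0.153,0.145,-0.006],[0,0,0]],
    [0,[0.149,0.169,-0.006],[0,0,0]],
    [0,[0.141,0.192,-0.006],[0,0,0]],
  ],
)

```text
t: 14.05
ee_pos: [0.5409, 0.0583, 0.1176]
tool_rot: [[-0.517, 0.856, -0.003], [0.856, 0.517, -0.004], [-0.002, -0.005, -1.0]]
force: [-1.8, -8.0, 2.8]
grip_width: 0.0183
grasp_force: 61.2
```

Request:
play_rows(
  targets=[
    [0,[-0.011,0.021,0],[0,0,0]],
    [0,[-0.026,0.04,0],[0,0,0]],
    [0,[-0.044,0.056,0],[0,0,0]],
    [0,[-0.065,0.068,0],[0,0,0]],
    [0,[-0.087,0.077,0],[0,0,0]],
    [0,[-0.111,0.082,0],[0,0,0]],
    [0,[-0.123,0.082,0],[0,0,0]],
    [0,[-0.135,0.082,0],[0,0,0]],
    [0,[-0.135,0.082,0],[0,0,0]],
  ],
)

```text
t: 14.8
ee_pos: [0.5969, 0.0303, 0.1177]
tool_rot: [[-0.517, 0.856, -0.002], [0.856, 0.517, -0.0], [0.001, -0.002, -1.0]]
force: [-3.1, -3.9, 2.5]
grip_width: 0.0178
grasp_force: 61.1
```

```bash
python3 - <<'E'
from h import *
arc(0,0,1)
rel(np.r_[-336:-370:-4],-332.5)
E
```

```text
t 14.8 p [0.5969 0.0303 0.1177] r 0.0559 ang 28.4 F [-3.1 -3.9  2.5] gf 61.1 w 0.0178 J [ 32.  40. -51. 101.  36.  58.  -3.]
[-0.064, -0.022] 0
-332.5 [[-0.008, -0.001], [-0.018, -0.002], [-0.027, -0.004], [-0.036, -0.007], [-0.045, -0.011], [-0.054, -0.015], [-0.062, -0.019], [-0.07, -0.025], [-0.078, -0.031]]
```

Request:
play_rows(
  targets=[
    [0,[-0.008,-0.001,0],[0,0,0]],
    [0,[-0.018,-0.002,0],[0,0,0]],
    [0,[-0.027,-0.004,0],[0,0,0]],
    [0,[-0.036,-0.007,0],[0,0,0]],
    [0,[-0.045,-0.011,0],[0,0,0]],
    [0,[-0.054,-0.015,0],[0,0,0]],
    [0,[-0.062,-0.019,0],[0,0,0]],
    [0,[-0.068,-0.023,0],[0,0,0]],
    [0,[-0.068,-0.023,0],[0,0,0]],
    [0,[-0.068,-0.023,0],[0,0,0]],
    [0,[-0.068,-0.023,0],[0,0,0]],
    [0,[-0.068,-0.023,0],[0,0,0]],
  ],
)

```text
t: 15.8
ee_pos: [0.6036, 0.0066, 0.1178]
tool_rot: [[-0.52, 0.854, 0.0], [0.854, 0.52, 0.006], [0.005, 0.003, -1.0]]
force: [-3.1, 9.2, -6.1]
grip_width: 0.0182
grasp_force: 60.2
```

```bash
python3 - <<'E'
from h import *
arc(0,0,1)
E
```

```text
t 15.8 p [0.6036 0.0066 0.1178] r 0.056 ang 3.0 F [-3.1  9.2 -6.1] gf 60.2 w 0.0182 J [ 34.  40. -51. 100.  36.  58.  -0.]
[-0.005, -0.006] 0
```

Request:
play_rows(
  targets=[
    [0,[-0.006,-0.004,0],[0,0,0]],
    [0,[-0.009,-0.006,0],[0,0,0]],
    [0,[-0.009,-0.006,0],[0,0,0]],
    [0,[-0.009,-0.006,0],[0,0,0]],
    [0,[-0.009,-0.006,0],[0,0,0]],
  ],
)

```text
t: 16.22
ee_pos: [0.6036, 0.0064, 0.1178]
tool_rot: [[-0.522, 0.853, 0.002], [0.853, 0.522, 0.011], [0.009, 0.007, -1.0]]
force: [-1.3, 16.0, -8.8]
grip_width: 0.0179
grasp_force: 59.9
```

```bash
python3 - <<'E'
from h import *
arc(0,0,1)
o=robot.get_obs();im,d=vision.read_camera("side");W=cloud("side",d)
for x in vision.trace("side","crank")[:1]:
    P=W[x["pixels"]&(d>0)];print(x["conf"],len(P),P.mean(0))
rel(np.linspace(3.2,123.2,13)[1:],3.2)
rel(np.linspace(123.2,243.2,13)[1:],123.2)
rel(np.linspace(243.2,363.2,13)[1:],243.2)
E
```

```text
t 16.22 p [0.6036 0.0064 0.1178] r 0.056 ang 2.8 F [-1.3 16.  -8.8] gf 59.9 w 0.0179 J [ 34.  40. -52. 100.  36.  57.   0.]
[-0.005, -0.005] 0
0.54 2465 [ 0.55179984 -0.01125834  0.05797589]
3.2 [[0.022, 0.009], [0.045, 0.015], [0.069, 0.016], [0.093, 0.013], [0.116, 0.006], [0.137, -0.005], [0.157, -0.019], [0.173, -0.037], [0.186, -0.057], [0.195, -0.079], [0.201, -0.103], [0.202, -0.127]]
123.2 [[-0.003, -0.024], [-0.01, -0.047], [-0.021, -0.068], [-0.035, -0.087], [-0.053, -0.103], [-0.073, -0.116], [-0.095, -0.126], [-0.119, -0.131], [-0.142, -0.132], [-0.166, -0.129], [-0.189, -0.122], [-0.21, -0.111]]
243.2 [[-0.019, 0.014], [-0.035, 0.032], [-0.048, 0.052], [-0.058, 0.074], [-0.063, 0.098], [-0.064, 0.122], [-0.061, 0.145], [-0.054, 0.168], [-0.043, 0.19], [-0.029, 0.209], [-0.011, 0.225], [0.009, 0.238]]
```

Firm stop: force rises to 16 N with the knob staying at 3°, where the plate's x axis says it should be. Now opening two turns.

Request:
play_rows(
  targets=[
    [0,[0.021,0.013,0],[0,0,0]],
    [0,[0.066,0.028,0],[0,0,0]],
    [0,[0.09,0.029,0],[0,0,0]],
    [0,[0.114,0.026,0],[0,0,0]],
    [0,[0.137,0.019,0],[0,0,0]],
    [0,[0.158,0.008,0],[0,0,0]],
    [0,[0.178,-0.006,0],[0,0,0]],
    [0,[0.194,-0.024,0],[0,0,0]],
    [0,[0.207,-0.044,0],[0,0,0]],
    [0,[0.216,-0.066,0],[0,0,0]],
    [0,[0.222,-0.09,0],[0,0,0]],
    [0,[0.223,-0.114,0],[0,0,0]],
  ],
)

```text
t: 17.32
ee_pos: [0.5188, 0.05, 0.1179]
tool_rot: [[-0.517, 0.856, 0.003], [0.856, 0.517, -0.0], [-0.001, 0.002, -1.0]]
force: [7.3, -3.7, -14.5]
grip_width: 0.0182
grasp_force: 59.5
```

```bash
python3 -c "
from h import *
arc(0,0,1)"
```

```text
t 17.32 p [0.5188 0.05   0.1179] r 0.0546 ang 121.9 F [  7.3  -3.7 -14.5] gf 59.5 w 0.0182 J [ 34.  33. -54. 112.  34.  52.  -7.]
[-0.208, 0.12] 0
```

Request:
play_rows(
  targets=[
    [0,[-0.003,-0.024,0.003],[0,0,0]],
    [0,[-0.01,-0.047,0.005],[0,0,0]],
    [0,[-0.021,-0.068,0.005],[0,0,0]],
    [0,[-0.035,-0.087,0.005],[0,0,0]],
    [0,[-0.053,-0.103,0.005],[0,0,0]],
    [0,[-0.073,-0.116,0.005],[0,0,0]],
    [0,[-0.095,-0.126,0.005],[0,0,0]],
    [0,[-0.119,-0.131,0.005],[0,0,0]],
    [0,[-0.142,-0.132,0.005],[0,0,0]],
    [0,[-0.166,-0.129,0.005],[0,0,0]],
    [0,[-0.189,-0.122,0.005],[0,0,0]],
    [0,[-0.21,-0.111,0.005],[0,0,0]],
  ],
)

```text
t: 18.32
ee_pos: [0.5237, -0.0453, 0.1175]
tool_rot: [[-0.517, 0.856, -0.001], [0.856, 0.517, -0.002], [-0.001, -0.002, -1.0]]
force: [-3.5, -1.6, 12.4]
grip_width: 0.0183
grasp_force: 62.6
```

Request:
play_rows(
  targets=[
    [0,[-0.019,0.014,0],[0,0,0]],
    [0,[-0.035,0.032,0],[0,0,0]],
    [0,[-0.048,0.052,0],[0,0,0]],
    [0,[-0.058,0.074,0],[0,0,0]],
    [0,[-0.063,0.098,0],[0,0,0]],
    [0,[-0.064,0.122,0],[0,0,0]],
    [0,[-0.061,0.145,0],[0,0,0]],
    [0,[-0.054,0.168,0],[0,0,0]],
    [0,[-0.043,0.19,0],[0,0,0]],
    [0,[-0.029,0.209,0],[0,0,0]],
    [0,[-0.011,0.225,0],[0,0,0]],
    [0,[0.009,0.238,0],[0,0,0]],
  ],
)

```text
t: 19.32
ee_pos: [0.6036, 0.0078, 0.1175]
tool_rot: [[-0.517, 0.856, -0.0], [0.856, 0.517, -0.001], [-0.001, -0.001, -1.0]]
force: [-4.5, -3.4, 12.2]
grip_width: 0.0185
grasp_force: 62.3
```

```bash
python3 -c "
from h import *
arc(0,0,1)"
```

```text
t 19.32 p [0.6036 0.0078 0.1175] r 0.056 ang 4.2 F [-4.5 -3.4 12.2] gf 62.3 w 0.0185 J [ 33.  40. -51. 100.  36.  58.  -1.]
[-0.008, -0.007] 0
```

One turn open. Second turn, relieving z by about 1 mm.

Request:
play_rows(
  targets=[
    [0,[0.022,0.009,-0.003],[0,0,0]],
    [0,[0.045,0.015,-0.003],[0,0,0]],
    [0,[0.069,0.016,-0.003],[0,0,0]],
    [0,[0.093,0.013,-0.003],[0,0,0]],
    [0,[0.116,0.006,-0.003],[0,0,0]],
    [0,[0.137,-0.005,-0.003],[0,0,0]],
    [0,[0.157,-0.019,-0.003],[0,0,0]],
    [0,[0.173,-0.037,-0.003],[0,0,0]],
    [0,[0.186,-0.057,-0.003],[0,0,0]],
    [0,[0.195,-0.079,-0.003],[0,0,0]],
    [0,[0.201,-0.103,-0.003],[0,0,0]],
    [0,[0.202,-0.127,-0.003],[0,0,0]],
  ],
)

```text
t: 20.32
ee_pos: [0.5191, 0.0502, 0.1177]
tool_rot: [[-0.517, 0.856, 0.003], [0.856, 0.517, -0.001], [-0.002, 0.002, -1.0]]
force: [5.8, -4.9, -0.1]
grip_width: 0.018
grasp_force: 60.9
```

Request:
play_rows(
  targets=[
    [0,[-0.003,-0.024,0],[0,0,0]],
    [0,[-0.01,-0.047,0],[0,0,0]],
    [0,[-0.021,-0.068,0],[0,0,0]],
    [0,[-0.035,-0.087,0],[0,0,0]],
    [0,[-0.053,-0.103,0],[0,0,0]],
    [0,[-0.073,-0.116,0],[0,0,0]],
    [0,[-0.095,-0.126,0],[0,0,0]],
    [0,[-0.119,-0.131,0],[0,0,0]],
    [0,[-0.142,-0.132,0],[0,0,0]],
    [0,[-0.166,-0.129,0],[0,0,0]],
    [0,[-0.189,-0.122,0],[0,0,0]],
    [0,[-0.21,-0.111,0],[0,0,0]],
  ],
)

```text
t: 21.32
ee_pos: [0.5231, -0.0452, 0.1175]
tool_rot: [[-0.516, 0.856, -0.002], [0.856, 0.516, -0.001], [0.0, -0.003, -1.0]]
force: [-2.3, 0.8, 8.5]
grip_width: 0.018
grasp_force: 62.0
```

Request:
play_rows(
  targets=[
    [0,[-0.019,0.014,0],[0,0,0]],
    [0,[-0.035,0.032,0],[0,0,0]],
    [0,[-0.048,0.052,0],[0,0,0]],
    [0,[-0.058,0.074,0],[0,0,0]],
    [0,[-0.063,0.098,0],[0,0,0]],
    [0,[-0.064,0.122,0],[0,0,0]],
    [0,[-0.061,0.145,0],[0,0,0]],
    [0,[-0.054,0.168,0],[0,0,0]],
    [0,[-0.043,0.19,0],[0,0,0]],
    [0,[-0.029,0.209,0],[0,0,0]],
    [0,[-0.011,0.225,0],[0,0,0]],
    [0,[0.009,0.238,0],[0,0,0]],
  ],
)

```text
t: 22.32
ee_pos: [0.6036, 0.0067, 0.1176]
tool_rot: [[-0.516, 0.857, -0.001], [0.857, 0.516, -0.003], [-0.002, -0.002, -1.0]]
force: [-1.9, -2.7, 8.4]
grip_width: 0.0178
grasp_force: 61.9
```

Request:
play_rows(
  targets=[
    [0,[0,0,0],[0,0,0]],
    [0,[0,0,0],[0,0,0]],
    [0,[0,0,0],[0,0,0]],
    [0,[0,0,0],[0,0,0]],
    [0,[0,0,0],[0,0,0]],
    [0,[0,0,0],[0,0,0]],
  ],
)

```text
t: 22.82
ee_pos: [0.6034, 0.0084, 0.1176]
tool_rot: [[-0.517, 0.856, -0.0], [0.856, 0.517, 0.0], [0.0, 0.0, -1.0]]
force: [-0.2, 1.8, 5.8]
grip_width: 0.0183
grasp_force: 61.7
```

```bash
python3 - <<'E'
from h import *
arc(0,0,1)
im,d=vision.read_camera("side");cv2.imwrite("pics/e.png",im[60:,100:])
E
```

```text
t 22.82 p [0.6034 0.0084 0.1176] r 0.0559 ang 4.8 F [-0.2  1.8  5.8] gf 61.7 w 0.0183 J [ 33.  40. -51. 100.  36.  58.  -1.]
[-0.009, -0.008] 0
```

View pics/e.png

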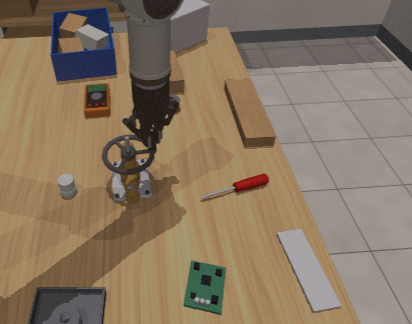

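The final view shows the bobbin in the tray at (68,315), the fingers on the knob at about (155,130), and the bystanders in place. The knob is within 2° of two turns from the stop and at rest.

```bash
python3 -c "
from workcell import robot
print(robot.close_job())"
```

```text
the job is handed in; nothing more can be done
None
```

The job is handed in, with no verdict shown: the bobbin stands flat in the tray about 5 mm off centre, the valve was shut against its stop and backed off two turns (within about 2°), and the fingers still hold the knob at about 60 N with the wheel at rest.

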